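# Unpack the centrifuge: open the carton, try the lid, free its catch, hold it up

### The job

Fold both long flaps of the delivery carton well out past upright. Then, before touching its slide catch, take the centrifuge's lid by its grip and tug it up to find whether it is caught; if it is, do not force it but slide the catch off towards the front, then take the grip again and raise the lid to about 60 degrees. The lid has no stay, so finish while the fingers still hold it there by its grip, and leave everything standing around the carton where it is.

Things in the scene. Friction and masses are not known exactly. Their poses are not given: they have to be found in the camera images.
- carton: open delivery carton on the bench, 320 (its x) x 260 mm (its y), walls 5 mm thick, 185 mm high, fixed by its heavy contents; origin at the centre of its underside, x away from the robot (turned up to 0.3 rad), y left, z up. Its short flaps (front, back) are already folded down outside; its long flaps are hinged on the top edges of the left (+y) and right (-y) walls
- flap_left (a joint): angle of the left long flap (318 x 129 x 4 mm, 70 g): 0 flat shut across the carton, 1.57 upright, 2.75 fully folded outwards. Shut, the two flaps' free edges meet over the carton's middle; at the start they stand ajar at 0.8 to 1.2 with a gap between the edges. The crease is stiff (0.07 N m): the flap stays where it is pushed
- flap_right (a joint): the same for the right long flap, hinged on the right (-y) wall and opening to the right. A flap's edge pushed straight outwards can bind on the fingers: let it swing up as it goes
- flap_left_hinge (a point): middle of the left flap's hinge line (along the carton's x), on the outer top edge of the left wall, 185 mm above the bench
- flap_right_hinge (a point): middle of the right flap's hinge line, on the outer top edge of the right wall, 185 mm above the bench
- flap_left_edge (a point): middle of the left flap's free edge, 129 mm from its hinge line
- flap_right_edge (a point): middle of the right flap's free edge, 129 mm from its hinge line
- centrifuge: white bench centrifuge standing in the carton, 280 (its x) x 210 mm (its y), fixed; origin at the centre of its underside, 8 mm above the bench, x towards its back (within 0.35 rad of the robot's x), y left, z up. On the robot's side a flat deck, 110 mm above the origin, carries the catch; behind it lies the lid. Nothing in the carton is higher than the lid's grip (177 mm above the bench)
- lid (a joint): angle of the grey lid (163 x 190 mm, its top 22 mm above the hinge line, 0.3 to 0.5 kg), hinged at its back edge: 0 shut, grows as the front rises, stop at 1.75. It has no stay and falls shut when let go below about 1.4. If the catch is on, it rises only some 0.023 rad (3 to 4 mm at the grip) and stops dead; if not, it rises freely
- lid_hinge (a point): middle of the lid's hinge line (along the centrifuge's y), at the lid's back edge
- lid_grip (a point): where to pinch the lid's upright grip, a block 14 (x) x 30 (y) x 32 mm tall on the lid's top, 20 mm from its front edge; the point is on its centre line, 23 mm above the lid's top, 9 mm below the grip's own top, 143 mm ahead of the hinge line and 45 mm above it. Pinch across the 30 mm
- catch: steel slide catch on the deck before the middle of the lid; origin on the deck under its thumb tab. It slides along the centrifuge's x (friction 2.5 N) and stays put. Its tongue points back into the lid's front. Found 0 to 16 mm drawn (towards the robot, -x); the lid comes free after 5 to 11 mm of travel, which cannot be seen: only a tug tells. At the front stop, 22 mm, it is surely free
- catch_tab (a point): where to pinch the catch's upright thumb tab, a block 12 (x) x 22 mm (y), its top 36 mm above the deck; the point is on its centre line 27 mm above the deck, 100 mm ahead of the centrifuge's origin with the catch fully in, 122 mm fully drawn. Pinch across the 22 mm
- flask_a: bystander, loose: a glass conical flask, 82 mm wide, 122 mm tall, beside the carton's left (+y) side; origin at the centre of its underside, z up
- flask_b: bystander, loose: a second, like flask, also beside the carton's left side; origin at the centre of its underside
- jar: bystander, loose: an amber glass jar with metal cap, 72 mm wide, 95 mm tall, beside the carton's right (-y) side; origin at the centre of its underside
- tube_rack: bystander, loose: a white rack of small tubes, 110 x 56 mm, 62 mm tall, beside the carton's right side; origin at the centre of its underside
- scale: bystander, loose: a flat pocket scale, 125 x 85 mm, 20 mm tall, off the carton's front left corner; origin at the centre of its underside
- tape_roll: bystander, loose: a roll of brown packing tape lying flat, 96 mm wide, 48 mm tall, off the carton's front right corner; origin at the centre of its underside
- cutter: bystander, loose: a grey carton cutter, 130 x 26 mm, 14 mm tall, lying left of the flasks; origin at the centre of its underside
- beaker: bystander, loose: a glass beaker, 68 mm wide, 90 mm tall, right of the jar and rack; origin at the centre of its underside

How it is judged:
By the outcome, as a careful person would: the job done as asked, in the order asked, and still so for the second after the job is handed in, while the arm keeps its last pose, push and grip.
It also fails if it takes over 72 s, if anything falls off the work surface, if the arm or the gripper's body presses on something with over 40 N, if the wrist force passes 120 N, or if a joint passes its speed limit or range.

### The arm

A 6-joint arm with a two-finger parallel gripper is mounted at the origin on the work surface. World frame = base frame: x ahead of the robot, y to its left, z up, the work surface at z = 0. Lengths are in m, angles in rad, forces in N, time in s.
With the tool pointing down it reaches from about 0.3 to 0.775 m from the base axis. Payload 14.6 kg.
Tool frame: the origin (TCP) lies at the very end of the fingers, on their centre line; the grasp point (between the pads) lies 19 mm behind it; z points along the fingers, y is the direction in which the jaws open and shut (so a half turn about z gives the same grasp; the last joint's range is limited). The gripper opens to 94 mm and grips with 3 to 60 N. Pads are 16 mm wide; open, the fingers measure 119 mm over their backs; the gripper's body (75 mm by 177 mm) begins 78 mm behind the grasp point.
Start: joints at [1.168, 0.3, 1.521, -0, 1.321, -0.067], TCP at [0.181, 0.519, 0.205] pointing down, gripper open.
Joint ranges: [-3.03, 3.03], [-0.79, 2.21], [0.23, 2.52], [-1.04, 4.18], [0, 3.07], [-2.55, 2.55]. Speed limits (rad/s): [2.22, 2.22, 2.57, 3.14, 3.14, 3.14].

### API

Orientations are given as a 3x3 rotation matrix whose columns are the frame's x, y, z axes.
In Python, from workcell import monitor, eyes, hand_in, nets gives the robot as it stands. The module is installed in compiled form; this text tells all that it offers.
- The arm moves only by the tool drive_tool, never from a script. Its argument "steps" is a list of rows, each an object of numbers: "tx", "ty", "tz": the shift along the tool's x, y, z in units of 200 mm (1.0 is 200 mm); "wx", "wy", "wz": the turn, a rotation vector about the tool's x, y, z in units of pi/2 rad (1.0 is pi/2 rad); "hand": the closure, from -1 (fully open) to 1 (shut), so that 0 is half open. A call has 1 to 10 rows; each row is the pose to reach, as a shift and turn from the pose measured when the call began, along the tool's axes at that moment; what a row does not reach only later rows make up. A row lasts 1/10 s, in which the tool goes at most 50 mm and 8.59 degrees, less where a joint would pass 70% of its speed; a pose out of reach is approached as far as the arm can. A call with a number of a shift or a turn outside -1 to 1 is refused whole. A call with a gripper value outside its range is refused whole. The fingers move at their own pace and stop on an object; the grip force is fixed at half the most. Time passes only in rows, so rows that repeat a pose let the fingers close. It gives the time, the measured TCP pose, the force and the opening at its end, in the units of the state.
- monitor.read_state(): the state, without advancing time (a new reading comes with each control period).
- eyes.capture(name): name is "scene" or "top"; returns the picture (400x640x3 uint8, red, green, blue); there is no depth.
- eyes.camera_params(name): a dict with "intrinsics" (3x3 intrinsics, pixels), "camera_from_world" (4x4, takes a point from world to camera coordinates). Camera axes: x right, y down, z forward; pixel columns grow to the right and rows downward; lengths in m; the calibration is good to about 2 mm. A picture is of the moment at which its call begins. camera_params takes no time and is no camera call.
- hand_in(): hands the job in, once; it reports no verdict.
Trained networks look in the newest picture that a camera, given by its name, has taken for a name from the list of things; names that differ only in an ending like _2 or _b are one class to them, and where a whole thing is asked for, a point or a joint stands for the part that bears it (a point fixed in the world has none). Each returns a list of dicts, best first, with "p" (0 to 1); they miss things now and then, are a little off and sometimes report something else, mostly with a low value. They report only what shows in the picture. A call takes as long as a camera call.
- nets.trace(camera, name): "region" (400x640 bool, what is visible of it) and "at" ([column, row] as shares, 0 to 1, of the picture: columns of its width, rows of its height, amid what is visible of it).
- nets.landmark_of(camera, name): "at" ([column, row] as shares, 0 to 1, of the picture: columns of its width, rows of its height: a listed point, or the origin of a listed thing).
The state is a dict: "t": time; "qpos": joint angles; "joint_vel": joint speeds; "effort": joint torques, N m; "ee_pos": TCP position; "tool_rot": TCP orientation; "ft_force": force on the tool from outside, world axes, zero at the start; "wrist_torque": the same for the moment, N m; "width": finger opening in m.
Only numpy, scipy, OpenCV 4.12 (cv2) and the standard library are available. Lean on these libraries where they do the work, as an engineer would, in place of code of your own. Each camera call takes 0.05 s, during which the arm holds its last target.

## Working session

There is one attempt and no reset: what is moved stays moved. The work goes in short steps, Python scripts to look and compute and a tool call to move; the robot and the scene stay as the last step left them, time stands still between calls to the robot, and variables do not carry over. Pictures are saved under pics/ and viewed, and the job is handed in when it is done.

Besides the shell and the picture viewer there is one more tool, called after "Call:" by a JSON object that holds its "op" and its "data", one argument or row to a line. drive_tool: Moves the arm, as the interface text tells. Shifts and turns lie within -1 to 1; 1 stands for 200 mm of shift or pi/2 rad of turn. Its arguments: {"type":"object","properties":{"steps":{"type":"array"}},"required":["steps"]}

```bash
mkdir -p pics; cat > h.py <<'E'
import numpy as np, cv2
from workcell import monitor, eyes, hand_in, nets
def cam(n):
    p=eyes.camera_params(n); return np.array(p["intrinsics"]),np.array(p["camera_from_world"])
def proj(n,P):
    K,T=cam(n); q=T[:3,:3]@np.array(P)+T[:3,3]; q=K@q; return q[:2]/q[2]
def ray(n,uv):
    K,T=cam(n); d=np.linalg.inv(K)@np.array([uv[0],uv[1],1.]); R=T[:3,:3]
    o=-R.T@T[:3,3]; d=R.T@d; return o,d/np.linalg.norm(d)
def onz(n,uv,z):
    o,d=ray(n,uv); return o+d*(z-o[2])/d[2]
def tri(uv1,uv2):
    o1,d1=ray("scene",uv1);o2,d2=ray("top",uv2)
    A=np.stack([d1,-d2],1); s=np.linalg.lstsq(A,o2-o1,rcond=None)[0]
    a=o1+s[0]*d1;b=o2+s[1]*d2; return (a+b)/2,np.linalg.norm(a-b)
def px(at): return np.array(at)*[640,400]
def snap(n,f):
    im=eyes.capture(n); cv2.imwrite("pics/"+f,im[:,:,::-1]); return im
def lm(n,name,k=2): return [(px(d["at"]).round(1),round(d["p"],2)) for d in nets.landmark_of(n,name)[:k]]
E
python3 - <<'E'
from h import *
np.set_printoptions(precision=4,suppress=True)
for n in("scene","top"):
    snap(n,n+"0.png"); K,T=cam(n); print(n,K.tolist(),"pos",-T[:3,:3].T@T[:3,3], "fwd",T[2,:3])
for name in ["flap_left_hinge","flap_right_hinge","flap_left_edge","flap_right_edge","lid_hinge","lid_grip","catch_tab","carton","centrifuge"]:
    a=lm("scene",name);b=lm("top",name); print(name,a,b)
    if a and b: print("   ",tri(a[0][0],b[0][0]))
for name in ["flask_a","jar","tube_rack","scale","tape_roll","cutter","beaker"]:
    b=lm("top",name); print(name,[(onz("top",x,0)[:2],p) for x,p in b])
s=monitor.read_state(); print(s)
E
```

```text
scene [[416.4411497519383, 0.0, 319.4054806498348], [0.0, 416.4411497519383, 202.4395893004887], [0.0, 0.0, 1.0]] pos [0.7747 0.3288 1.0655] fwd [-0.2059 -0.2871 -0.9355]
top [[433.3942641644009, 0.0, 322.0559233132684], [0.0, 433.3942641644009, 197.35181468637077], [0.0, 0.0, 1.0]] pos [0.426 0.046 1.13 ] fwd [ 0.1269  0.0003 -0.9919]
flap_left_hinge [(array([364.7, 251.9]), 0.57)] [(array([251.4, 194. ]), 0.67)]
    (array([0.5601, 0.2053, 0.1648]), np.float64(0.0005930203349088165))
flap_right_hinge [(array([278. , 178.3]), 0.71)] [(array([361.2, 163.3]), 0.66)]
    (array([ 0.6238, -0.0442,  0.1808]), np.float64(0.004769074416294175))
flap_left_edge [(array([344.6, 213.4]), 0.72)] [(array([274.7, 174.8]), 0.66)]
    (array([0.5782, 0.1387, 0.2963]), np.float64(0.002024751962047357))
flap_right_edge [(array([304.8, 182.8]), 0.67)] [(array([325. , 165.5]), 0.8), (array([410.4, 155.8]), 0.22)]
    (array([0.6005, 0.0373, 0.2797]), np.float64(0.005049259604044835))
lid_hinge [(array([297. , 248.6]), 0.7), (array([303.7, 142.8]), 0.61)] [(array([298.5, 143. ]), 0.61), (array([202.3, 2
[... 964 characters left out ...]
0.1845]), 0.61), (array([0.6336, 0.1763]), 0.6)]
cutter [(array([ 0.7133, -0.0936]), 0.72), (array([0.5262, 0.3663]), 0.55)]
beaker [(array([ 0.6845, -0.1908]), 0.94)]
{'t': 1.35, 'qpos': array([ 1.1684,  0.2999,  1.521 ,  0.    ,  1.3207, -0.0666]), 'joint_vel': array([-0.0007, -0.0002, -0.0017,  0.0002, -0.0004, -0.0002]), 'effort': array([  0.0002, -53.1674, -35.2909,   0.0709,   0.0212,  -0.    ]), 'ee_pos': array([0.1812, 0.5193, 0.2054]), 'tool_rot': array([[-0.9441,  0.3295, -0.    ],
       [ 0.3295,  0.9441,  0.    ],
       [ 0.    ,  0.    , -1.    ]]), 'ft_force': array([ 0.4506, -0.0069,  0.1483]), 'wrist_torque': array([-0.0215, -0.0249, -0.0008]), 'width': 0.09430453574625808}
```

View pics/scene0.png

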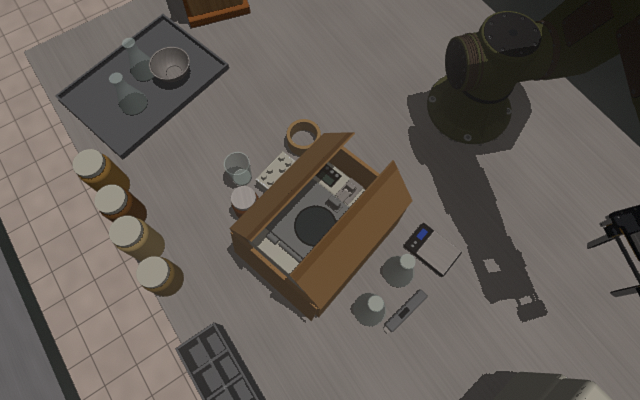

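View pics/top0.png

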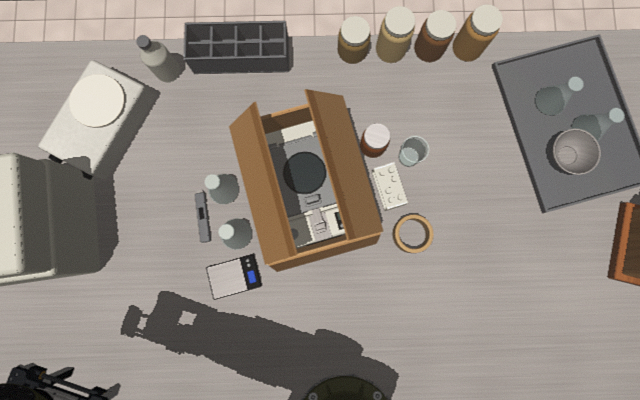

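The left flap shows in top at about cols 232-297, the right at 307-382, and flasks, scale, rack, jar and tape stand close outside. I'll zoom in to get the corners.

```bash
python3 - <<'E'
import cv2
a=cv2.imread('pics/top0.png')[80:290,190:450]; cv2.imwrite('pics/top0z.png',cv2.resize(a,None,fx=3,fy=2.8,interpolation=cv2.INTER_CUBIC)[:600])
a=cv2.imread('pics/scene0.png')[120:320,210:450]; cv2.imwrite('pics/sc0z.png',cv2.resize(a,None,fx=3,fy=3,interpolation=cv2.INTER_CUBIC))
E
```

```text
(no output)
```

View pics/top0z.png

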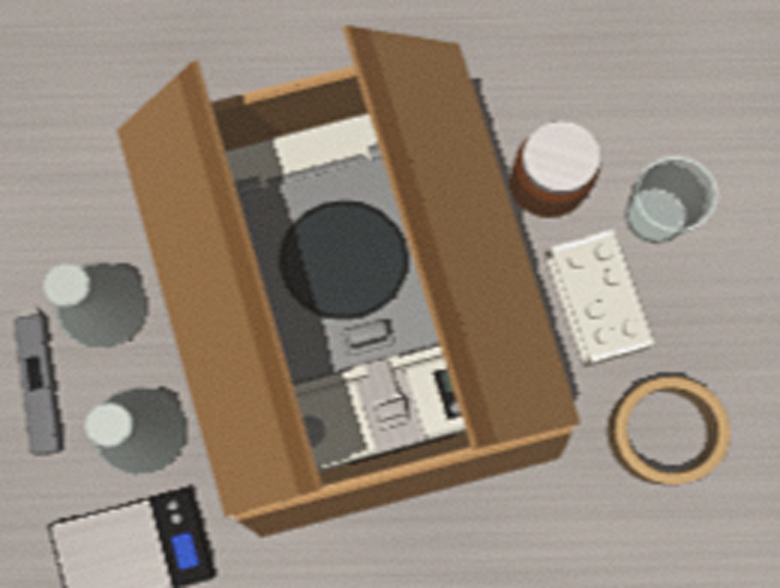

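View pics/sc0z.png

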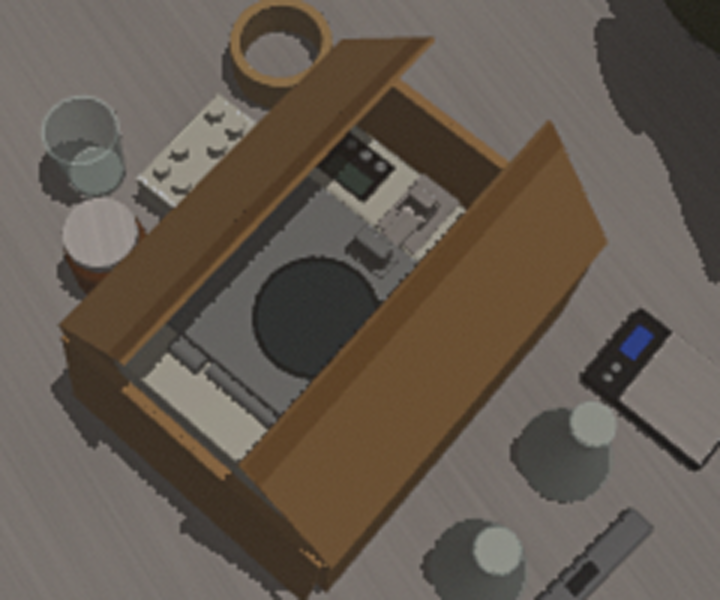

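```bash
cat > fit.py <<'E'
from h import *
from scipy.optimize import least_squares
np.set_printoptions(precision=4,suppress=True)
def t(x,y): return (190+x/3,80+y/2.8)
def s(x,y): return (210+x/3,120+y/3)
obs=[("top",t(120,131),1,1,0),("top",t(230,516),1,-1,0),("top",t(198,62),1,1,1),("top",t(320,488),1,-1,1),
("top",t(458,45),-1,1,0),("top",t(578,425),-1,-1,0),("top",t(347,28),-1,1,1),("top",t(473,448),-1,-1,1),
("scene",s(605,240),1,-1,0),("scene",s(325,570),1,1,0),("scene",s(550,122),1,-1,1),("scene",s(240,470),1,1,1),
("scene",s(345,40),-1,-1,0),("scene",s(62,325),-1,1,0),("scene",s(433,38),-1,-1,1),("scene",s(122,362),-1,1,1)]
def pt(p,side,e,f):
    a=p[3] if side>0 else p[4]
    x=e*.159; y=side*(.13-f*.129*np.cos(a)); z=.185+f*.129*np.sin(a)
    c,q=np.cos(p[2]),np.sin(p[2]); return [p[0]+c*x-q*y,p[1]+q*x+c*y,z]
def res(p): return np.concatenate([proj(n,pt(p,a,b,c))-u for n,u,a,b,c in obs])
if __name__=="__main__":
    r=least_squares(res,[.59,.08,.2,1,1],loss="soft_l1"); print(r.x); print(res(r.x).reshape(-1,2).round(1).tolist())
    for nm in ["grip"]:
        for z in (.168,):
            print("grip",onz("scene",(332.2,202.5),z),onz("top",(310,193.5),z))
    z=.008+.110+.027
    print("tab",onz("scene",(349.5,184.1),z),onz("top",(319.1,223.9),z))
    print("hinge z=.123",onz("scene",(297,248.6),.123),onz("top",(298.5,143),.123))
E
python3 fit.py
```

```text
[0.591  0.084  0.2516 0.9538 0.8735]
[[0.2, -0.8], [-0.8, -0.4], [-1.0, -1.0], [-0.4, 0.5], [-1.2, -0.1], [-1.2, -0.3], [-1.3, -0.9], [-0.3, 0.5], [-0.4, -0.5], [0.8, -2.4], [-0.2, -1.5], [-0.6, -2.6], [-0.4, -0.1], [-0.4, -0.2], [0.3, -0.6], [-0.0, -0.6]]
grip [0.5528 0.0701 0.168 ] [0.5583 0.0732 0.168 ]
tab [0.4856 0.0483 0.145 ] [0.4913 0.0543 0.145 ]
hinge z=.123 [0.675  0.1046 0.123 ] [0.6864 0.0998 0.123 ]
```

Call:
{"op": "drive_tool", "data": {
  "steps": [
    {"tz": -0.5, "hand": 1},
    {"tz": -1, "hand": 1, "wz": -0.1},
    {"tz": -1, "tx": -0.3, "ty": -0.2, "wz": -0.2, "hand": 1},
    {"tz": -1, "tx": -0.5, "ty": -0.4, "wz": -0.3, "hand": 1},
    {"tz": -1, "tx": -0.75, "ty": -0.6, "wz": -0.374, "hand": 1},
    {"tz": -1, "tx": -1, "ty": -0.8, "wz": -0.374, "hand": 1},
    {"tz": -1, "tx": -1, "ty": -1, "wz": -0.374, "hand": 1},
    {"tz": -1, "tx": -1, "ty": -1, "wz": -0.374, "hand": 1},
    {"tz": -1, "tx": -1, "ty": -1, "wz": -0.374, "hand": 1}
  ]
}}

```text
schema error: expected keys tx, ty, tz, wx, wy, wz, hand
```

```bash
cat > rel.py <<'E'
from h import *
from scipy.spatial.transform import Rotation as Ro
np.set_printoptions(precision=4,suppress=True)
CP=np.array([.591,.084]); CY=.2516
def c2w(x,y,z): 
    c,s=np.cos(CY),np.sin(CY); return np.array([CP[0]+c*x-s*y,CP[1]+s*x+c*y,z])
def down(yaw,pitch=0):
    # tool y along (−sin,cos), z down; pitch>0 leans wrist to +x
    R=np.array([[-np.cos(yaw),-np.sin(yaw),0],[-np.sin(yaw),np.cos(yaw),0],[0,0,-1.]])
    R=np.stack([[-np.cos(yaw),-np.sin(yaw),0],[-np.sin(yaw),np.cos(yaw),0],[0,0,-1.]],1)
    return Ro.from_rotvec(pitch*R[:,1]).as_matrix()@R
def rel(P,R=None):
    s=monitor.read_state(); p=np.array(s["ee_pos"]);T=np.array(s["tool_rot"])
    d=T.T@(np.array(P)-p)/.2
    w=Ro.from_matrix(T.T@R).as_rotvec()/(np.pi/2) if R is not None else None
    return d,w
def st():
    s=monitor.read_state(); print("t",s["t"],"p",s["ee_pos"],"f",s["ft_force"],"w",s["width"],"q",s["qpos"])
    c,q=np.cos(CY),np.sin(CY);d=np.array(s["ee_pos"])[:2]-CP; print("carton frame",c*d[0]+q*d[1],-q*d[0]+c*d[1])
E
python3 -c "
from rel import *
st();print(rel(c2w(0,0,.40),down(CY)))"
```

```text
t 1.35 p [0.1812 0.5193 0.2054] f [ 0.4506 -0.0069  0.1483] w 0.09430453574625808 q [ 1.1684  0.2999  1.521   0.      1.3207 -0.0666]
carton frame -0.28849467110036786 0.5235865294056817
(array([-2.6515, -1.3797, -0.9729]), array([ 0.   , -0.   , -0.374]))
```

All keys are required, so I'll send full rows.

Call:
{"op": "drive_tool", "data": {
  "steps": [
    {"tx": 0, "ty": 0, "tz": -0.25, "wx": 0, "wy": 0, "wz": 0, "hand": 1},
    {"tx": 0, "ty": 0, "tz": -0.5, "wx": 0, "wy": 0, "wz": -0.1, "hand": 1},
    {"tx": -0.3, "ty": -0.2, "tz": -1, "wx": 0, "wy": 0, "wz": -0.2, "hand": 1},
    {"tx": -0.5, "ty": -0.4, "tz": -1, "wx": 0, "wy": 0, "wz": -0.3, "hand": 1},
    {"tx": -0.75, "ty": -0.6, "tz": -1, "wx": 0, "wy": 0, "wz": -0.374, "hand": 1},
    {"tx": -1, "ty": -0.8, "tz": -1, "wx": 0, "wy": 0, "wz": -0.374, "hand": 1},
    {"tx": -1, "ty": -0.8, "tz": -1, "wx": 0, "wy": 0, "wz": -0.374, "hand": 1},
    {"tx": -1, "ty": -0.8, "tz": -1, "wx": 0, "wy": 0, "wz": -0.374, "hand": 1},
    {"tx": -1, "ty": -0.8, "tz": -1, "wx": 0, "wy": 0, "wz": -0.374, "hand": 1}
  ]
}}

```text
t: 2.25
ee_pos: [0.319, 0.2996, 0.4066]
tool_rot: [[-0.97, -0.245, 0.002], [-0.245, 0.97, 0.001], [-0.002, 0.0, -1.0]]
ft_force: [0.3, 0.1, 0.1]
width: 0.0254
```

```bash
python3 -c "
from rel import *
st();print(rel(c2w(0,0,.40),down(CY)))"
```

```text
t 2.25 p [0.319  0.2996 0.4066] f [0.3102 0.0848 0.0724] w 0.02543235744201787 q [ 0.6705 -0.0299  1.4382 -0.0005  1.7311 -1.1478]
carton frame -0.20972576093707912 0.27646934106534854
(array([-1.0543, -1.378 ,  0.0346]), array([ 0.0003,  0.0014, -0.0027]))
```

Call:
{"op": "drive_tool", "data": {
  "steps": [
    {"tx": -0.2, "ty": -0.2, "tz": 0, "wx": 0, "wy": 0, "wz": 0, "hand": 1},
    {"tx": -0.4, "ty": -0.4, "tz": 0, "wx": 0, "wy": 0, "wz": 0, "hand": 1},
    {"tx": -0.6, "ty": -0.6, "tz": 0, "wx": 0, "wy": 0, "wz": 0, "hand": 1},
    {"tx": -0.8, "ty": -0.8, "tz": 0, "wx": 0, "wy": 0, "wz": 0, "hand": 1},
    {"tx": -1, "ty": -1, "tz": 0, "wx": 0, "wy": 0, "wz": 0, "hand": 1},
    {"tx": -1, "ty": -1, "tz": 0, "wx": 0, "wy": 0, "wz": 0, "hand": 1},
    {"tx": -1, "ty": -1, "tz": 0, "wx": 0, "wy": 0, "wz": 0, "hand": 1}
  ]
}}

```text
t: 2.95
ee_pos: [0.5645, 0.1529, 0.4045]
tool_rot: [[-0.97, -0.242, -0.001], [-0.242, 0.97, -0.0], [0.001, 0.0, -1.0]]
ft_force: [-0.1, -0.3, -0.6]
width: 0.0003
```

```bash
python3 -c "
from rel import *
st()
for P in [(0,0,.4),(0,0,.26)]: print(rel(c2w(*P),down(CY)))"
```

```text
t 2.95 p [0.5645 0.1529 0.4045] f [-0.1139 -0.3364 -0.6418] w 0.00026455289093079803 q [ 0.2018  0.3307  1.0312  0.0002  1.7809 -1.6134]
carton frame -0.008525961806951695 0.07332365107450432
(array([-0.0453, -0.3663,  0.0225]), array([ 0.0002, -0.0008, -0.0046]))
(array([-0.0462, -0.3665,  0.7225]), array([ 0.0002, -0.0008, -0.0046]))
```

Call:
{"op": "drive_tool", "data": {
  "steps": [
    {"tx": -0.04, "ty": -0.2, "tz": 0, "wx": 0, "wy": 0, "wz": -0.005, "hand": 1},
    {"tx": -0.04, "ty": -0.36, "tz": 0.02, "wx": 0, "wy": 0, "wz": -0.005, "hand": 1},
    {"tx": -0.04, "ty": -0.36, "tz": 0.1, "wx": 0, "wy": 0, "wz": -0.005, "hand": 1},
    {"tx": -0.04, "ty": -0.36, "tz": 0.3, "wx": 0, "wy": 0, "wz": -0.005, "hand": 1},
    {"tx": -0.04, "ty": -0.36, "tz": 0.5, "wx": 0, "wy": 0, "wz": -0.005, "hand": 1},
    {"tx": -0.04, "ty": -0.36, "tz": 0.72, "wx": 0, "wy": 0, "wz": -0.005, "hand": 1},
    {"tx": -0.04, "ty": -0.36, "tz": 0.72, "wx": 0, "wy": 0, "wz": -0.005, "hand": 1}
  ]
}}

```text
t: 3.65
ee_pos: [0.5872, 0.0859, 0.2552]
tool_rot: [[-0.968, -0.25, -0.01], [-0.25, 0.968, -0.001], [0.01, 0.002, -1.0]]
ft_force: [0.4, -0.1, -0.3]
width: 0.0004
```

```bash
python3 -c "
from rel import *
st(); snap('top','t1.png')
def f(a,s,off=.0125):
    if a<1.57: y,z=.13-.129*np.cos(a)-off,.185+.129*np.sin(a)-.03
    else: y,z=.13-.1*np.cos(a)-off,.185+.1*np.sin(a)
    return (0,s*y,z)
for s in (1,-1):
  for a in (.9,1.1,1.3,1.5,1.7,1.9,2.1,2.3,2.5,2.6): print(s,a,np.array(f(a,s)),rel(c2w(*f(a,s)))[0])"
```

```text
t 3.65 p [0.5872 0.0859 0.2552] f [ 0.4185 -0.0823 -0.2552] w 0.000442100500695892 q [ 0.0834  0.3739  1.308   0.0003  1.4701 -1.7406]
carton frame -0.003194090698994585 0.002784537092512941
1 0.9 [0.     0.0373 0.256 ] [-0.0102  0.1744  0.0169]
1 1.1 [0.    0.059 0.27 ] [-0.0101  0.2829 -0.0526]
1 1.3 [0.     0.083  0.2793] [-0.01    0.4029 -0.0991]
1 1.5 [0.     0.1084 0.2837] [-0.0101  0.5299 -0.1209]
1 1.7 [0.     0.1304 0.2842] [-0.0102  0.6399 -0.1232]
1 1.9 [0.     0.1498 0.2796] [-0.0105  0.7371 -0.1004]
1 2.1 [0.     0.168  0.2713] [-0.0109  0.8279 -0.0588]
1 2.3 [0.     0.1841 0.2596] [-0.0113  0.9085  0.0001]
1 2.5 [0.     0.1976 0.2448] [-0.0118  0.9759  0.0738]
1 2.6 [0.     0.2032 0.2366] [-0.012   1.0037  0.1153]
-1 0.9 [ 0.     -0.0373  0.256 ] [-0.0097 -0.1987  0.0165]
-1 1.1 [ 0.    -0.059  0.27 ] [-0.0091 -0.307  -0.0532]
-1 1.3 [ 0.     -0.083   0.2793] [-0.0087 -0.427  -0.1   ]
-1 1.5 [ 0.     -0.1084  0.2837] [-0.0084 -0.5539 -0.122 ]
-1 1.7 [ 0.     -0.1304  0.2842] [-0.0082 -0.6639 -0.1246]
-1 1.9 [ 0.     -0.1498  0.2796] [-0.0082 -0.7612 -0.102 ]
-1 2.1 [ 0.     -0.168   0.2713] [-0.0083 -0.852  -0.0606]
-1 2.3 [ 0.     -0.1841  0.2596] [-0.0084 -0.9328 -0.0019]
-1 2.5 [ 0.     -0.1976  0.2448] [-0.0087 -1.0003  0.0716]
-1 2.6 [ 0.     -0.2032  0.2366] [-0.0089 -1.0282  0.1131]
```

View pics/t1.png

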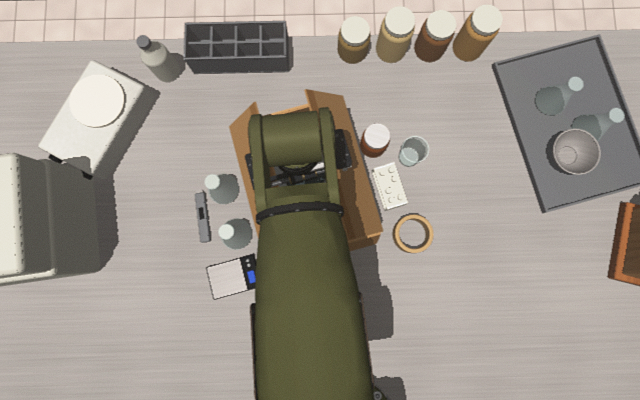

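The arm covers the gap, with the wrist at about (290,150) centred between the flaps and no contact force. Now I'll push the left flap.

Call:
{"op": "drive_tool", "data": {
  "steps": [
    {"tx": -0.01, "ty": 0.17, "tz": 0.0, "wx": 0, "wy": 0, "wz": 0, "hand": 1},
    {"tx": -0.01, "ty": 0.28, "tz": -0.05, "wx": 0, "wy": 0, "wz": 0, "hand": 1},
    {"tx": -0.01, "ty": 0.4, "tz": -0.1, "wx": 0, "wy": 0, "wz": 0, "hand": 1},
    {"tx": -0.01, "ty": 0.53, "tz": -0.12, "wx": 0, "wy": 0, "wz": 0, "hand": 1},
    {"tx": -0.01, "ty": 0.64, "tz": -0.12, "wx": 0, "wy": 0, "wz": 0, "hand": 1},
    {"tx": -0.01, "ty": 0.74, "tz": -0.1, "wx": 0, "wy": 0, "wz": 0, "hand": 1},
    {"tx": -0.01, "ty": 0.83, "tz": -0.06, "wx": 0, "wy": 0, "wz": 0, "hand": 1},
    {"tx": -0.01, "ty": 0.91, "tz": 0.0, "wx": 0, "wy": 0, "wz": 0, "hand": 1},
    {"tx": -0.01, "ty": 0.98, "tz": 0.08, "wx": 0, "wy": 0, "wz": 0, "hand": 1},
    {"tx": -0.01, "ty": 1.0, "tz": 0.12, "wx": 0, "wy": 0, "wz": 0, "hand": 1}
  ]
}}

```text
t: 4.7
ee_pos: [0.5395, 0.2813, 0.2344]
tool_rot: [[-0.968, -0.252, -0.006], [-0.252, 0.968, -0.001], [0.006, 0.001, -1.0]]
ft_force: [0.5, 0.3, 0.5]
width: 0.0001
```

```bash
python3 -c "
from rel import *
st(); snap('scene','s2.png')
print(rel(c2w(0,.205,.235))[0])"
```

```text
t 4.7 p [0.5395 0.2813 0.2344] f [0.5298 0.3446 0.5246] w 5.956842708895803e-05 q [ 0.4195  0.4169  1.2964  0.0021  1.4343 -1.4059]
carton frame -0.0007524489512472851 0.20390179433365288
[-0.0049  0.007  -0.0079]
```

View pics/s2.png

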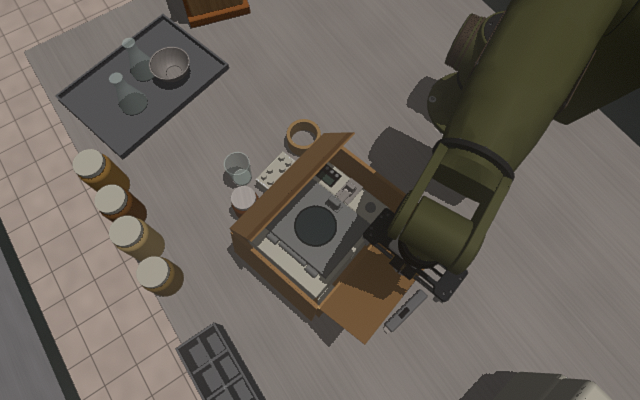

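The left flap is folded out, with its edge near (365,345) and contact forces under 1 N. Next I'll lift and cross to the gap, then do the right flap.

Call:
{"op": "drive_tool", "data": {
  "steps": [
    {"tx": 0, "ty": -0.05, "tz": -0.25, "wx": 0, "wy": 0, "wz": 0, "hand": 1},
    {"tx": 0, "ty": -0.15, "tz": -0.5, "wx": 0, "wy": 0, "wz": 0, "hand": 1},
    {"tx": 0, "ty": -0.4, "tz": -0.6, "wx": 0, "wy": 0, "wz": 0, "hand": 1},
    {"tx": 0, "ty": -0.65, "tz": -0.6, "wx": 0, "wy": 0, "wz": 0, "hand": 1},
    {"tx": 0, "ty": -0.9, "tz": -0.55, "wx": 0, "wy": 0, "wz": 0, "hand": 1},
    {"tx": 0, "ty": -0.95, "tz": -0.4, "wx": 0, "wy": 0, "wz": 0, "hand": 1},
    {"tx": 0, "ty": -0.98, "tz": -0.2, "wx": 0, "wy": 0, "wz": 0, "hand": 1},
    {"tx": 0, "ty": -1.0, "tz": -0.1, "wx": 0, "wy": 0, "wz": 0, "hand": 1},
    {"tx": 0, "ty": -1.0, "tz": -0.1, "wx": 0, "wy": 0, "wz": 0, "hand": 1}
  ]
}}

```text
t: 5.65
ee_pos: [0.5891, 0.0862, 0.2509]
tool_rot: [[-0.968, -0.25, -0.012], [-0.25, 0.968, -0.002], [0.012, 0.001, -1.0]]
ft_force: [0.0, -0.6, 0.5]
width: 0.0006
```

```bash
python3 -c "
from rel import *
st(); 
def f(a,s,off=.0125):
    if a<1.57: y,z=.13-.129*np.cos(a)-off,.185+.129*np.sin(a)-.03
    else: y,z=.13-.1*np.cos(a)-off,.185+.1*np.sin(a)
    return (0,s*y,z)
for s in (-1,):
  for a in (.9,1.1,1.3,1.5,1.7,1.9,2.1,2.3,2.5,2.6): print(s,a,np.array(f(a,s)),rel(c2w(*f(a,s)))[0])"
```

```text
t 5.65 p [0.5891 0.0862 0.2509] f [ 0.0169 -0.5545  0.4739] w 0.0005695283461999622 q [ 0.0841  0.3817  1.3072 -0.0006  1.4649 -1.7394]
carton frame -0.0012755443084050931 0.0026504389077076774
-1 0.9 [ 0.     -0.0373  0.256 ] [-0.0058 -0.1998 -0.026 ]
-1 1.1 [ 0.    -0.059  0.27 ] [-0.0049 -0.3081 -0.0958]
-1 1.3 [ 0.     -0.083   0.2793] [-0.0042 -0.428  -0.1426]
-1 1.5 [ 0.     -0.1084  0.2837] [-0.0037 -0.5549 -0.1647]
-1 1.7 [ 0.     -0.1304  0.2842] [-0.0036 -0.6649 -0.1673]
-1 1.9 [ 0.     -0.1498  0.2796] [-0.0037 -0.7622 -0.1447]
-1 2.1 [ 0.     -0.168   0.2713] [-0.0041 -0.853  -0.1033]
-1 2.3 [ 0.     -0.1841  0.2596] [-0.0048 -0.9338 -0.0447]
-1 2.5 [ 0.     -0.1976  0.2448] [-0.0056 -1.0014  0.0288]
-1 2.6 [ 0.     -0.2032  0.2366] [-0.006  -1.0293  0.0703]
```

Call:
{"op": "drive_tool", "data": {
  "steps": [
    {"tx": 0, "ty": -0.2, "tz": -0.03, "wx": 0, "wy": 0, "wz": 0, "hand": 1},
    {"tx": 0, "ty": -0.31, "tz": -0.1, "wx": 0, "wy": 0, "wz": 0, "hand": 1},
    {"tx": 0, "ty": -0.43, "tz": -0.14, "wx": 0, "wy": 0, "wz": 0, "hand": 1},
    {"tx": 0, "ty": -0.55, "tz": -0.16, "wx": 0, "wy": 0, "wz": 0, "hand": 1},
    {"tx": 0, "ty": -0.66, "tz": -0.16, "wx": 0, "wy": 0, "wz": 0, "hand": 1},
    {"tx": 0, "ty": -0.76, "tz": -0.14, "wx": 0, "wy": 0, "wz": 0, "hand": 1},
    {"tx": 0, "ty": -0.85, "tz": -0.1, "wx": 0, "wy": 0, "wz": 0, "hand": 1},
    {"tx": 0, "ty": -0.93, "tz": -0.04, "wx": 0, "wy": 0, "wz": 0, "hand": 1},
    {"tx": 0, "ty": -0.99, "tz": 0.03, "wx": 0, "wy": 0, "wz": 0, "hand": 1},
    {"tx": 0, "ty": -1.0, "tz": 0.08, "wx": 0, "wy": 0, "wz": 0, "hand": 1}
  ]
}}

```text
t: 6.65
ee_pos: [0.6387, -0.1086, 0.2324]
tool_rot: [[-0.968, -0.249, -0.014], [-0.249, 0.969, -0.001], [0.014, 0.002, -1.0]]
ft_force: [-0.1, -0.2, 1.1]
width: 0.0002
```

```bash
python3 -c "
from rel import *
st(); snap('scene','s3.png')"
```

```text
t 6.65 p [ 0.6387 -0.1086  0.2324] f [-0.1396 -0.1773  1.0814] w 0.0002294237292336687 q [-0.2231  0.517   1.1574 -0.0044  1.4806 -2.0451]
carton frame -0.0017328822110742395 -0.1983962212908396
```

View pics/s3.png

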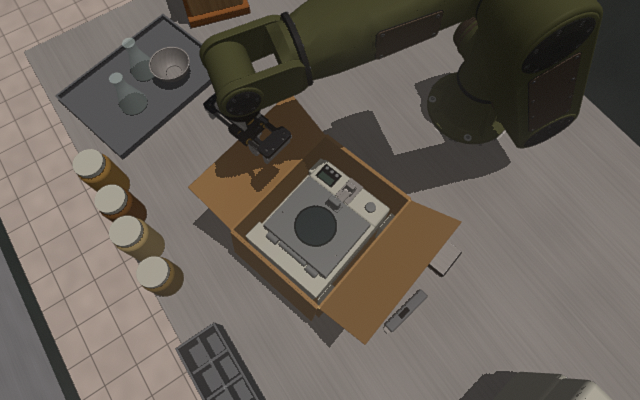

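Both flaps are folded out: left edge from (460,222) to (365,345), right side from (190,188) to (290,100). The centrifuge is clear, so I'll measure its grip and tab now.

```bash
cat > cf.py <<'E'
from rel import *
def look(tag):
    for n in("scene","top"): snap(n,n+tag+".png")
    for name,z in [("lid_grip",.168),("catch_tab",.145),("lid_hinge",.123),("centrifuge",.008)]:
        a=lm("scene",name);b=lm("top",name); print(name,a,b)
        for n,l in(("scene",a),("top",b)):
            for u,p in l[:1]: print("    ",n,onz(n,u,z)[:2],p)
        if a and b: print("    tri",tri(a[0][0],b[0][0]))
E
python3 -c "
from cf import *
look('4')
import cv2
for n,(y,x) in {'scene':(140,210),'top':(80,220)}.items():
    a=cv2.imread('pics/%s4.png'%n)[y:y+190,x:x+220]; cv2.imwrite('pics/%s4z.png'%n,cv2.resize(a,None,fx=3,fy=3,interpolation=cv2.INTER_CUBIC))
"
```

```text
lid_grip [(array([331.2, 201.4]), 0.6)] [(array([310.1, 192.4]), 0.61)]
     scene [0.5532 0.0666] 0.6
     top [0.5608 0.0729] 0.61
    tri (array([0.558 , 0.0724, 0.1877]), np.float64(1.7967402316485383e-05))
catch_tab [(array([346.7, 186.9]), 0.49)] [(array([316.7, 223.7]), 0.71)]
     scene [0.4954 0.0504] 0.49
     top [0.4919 0.0597] 0.71
    tri (array([0.4945, 0.0561, 0.1517]), np.float64(0.009346886699766391))
lid_hinge [(array([295. , 248.2]), 0.72)] [(array([297.9, 142.5]), 0.55)]
     scene [0.6783 0.1012] 0.72
     top [0.6876 0.1013] 0.55
    tri (array([0.6817, 0.1026, 0.1385]), np.float64(0.005803470762240547))
centrifuge [(array([318.8, 234.5]), 0.92), (array([332.8, 200.3]), 0.27)] [(array([310.2, 189.6]), 0.6)]
     scene [0.5944 0.0779] 0.92
     top [0.5906 0.077 ] 0.6
    tri (array([ 0.5924,  0.0766, -0.0004]), np.float64(0.001758457143682211))
```

View pics/scene4z.png

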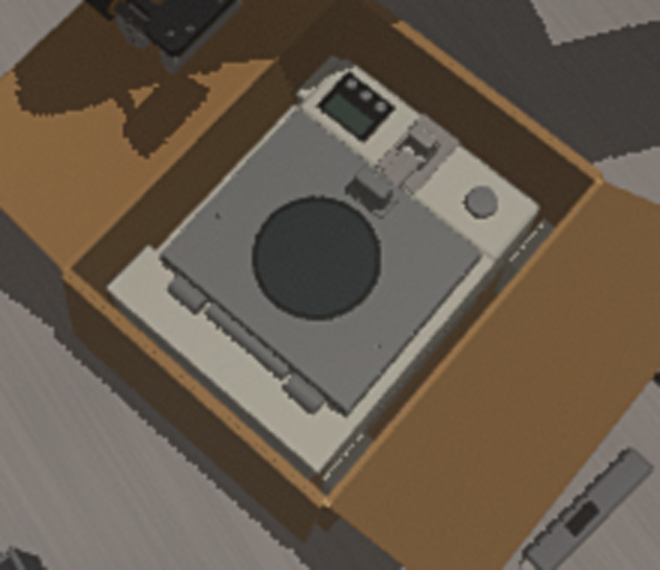

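View pics/top4z.png

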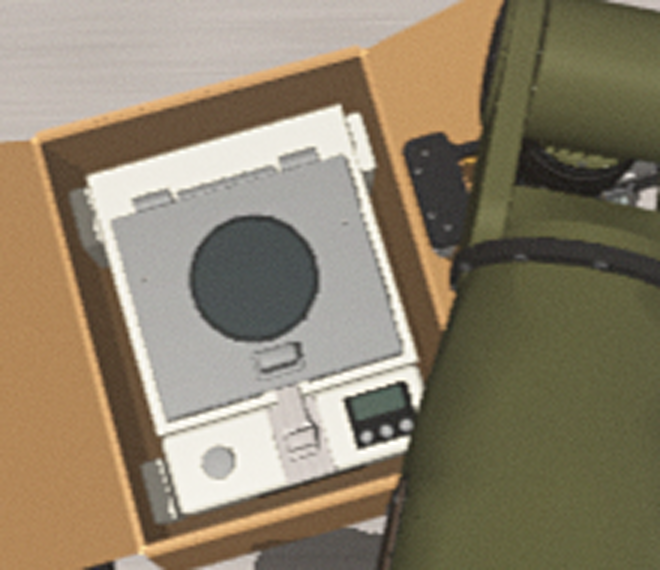

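```bash
cat > fit2.py <<'E'
from rel import *
from scipy.optimize import least_squares
S=lambda x,y:(210+x/3,140+y/3); T=lambda x,y:(220+x/3,80+y/3)
obs=[("scene",S(305,107),1,-1),("scene",S(480,260),1,1),("scene",S(160,258),0,-1),("scene",S(347,412),0,1),
("top",T(112,218),0,1),("top",T(345,157),0,-1),("top",T(406,360),1,-1),("top",T(168,421),1,1)]
def P(p,x,y,z):
    c,s=np.cos(p[2]),np.sin(p[2]); return [p[0]+c*x-s*y,p[1]+s*x+c*y,z]
f=lambda p:np.concatenate([proj(n,P(p,-.163*a,.095*b,.145))-u for n,u,a,b in obs])
r=least_squares(f,[.68,.1,.25],loss="soft_l1");p=r.x;print("hinge,yaw",p);print(f(p).reshape(-1,2).round(1).tolist())
print("grip",P(p,-.143,0,.168))
d=np.array([np.cos(p[2]),np.sin(p[2])])
for u,n in(((346.7,186.9),"scene"),((316.7,223.7),"top"),(((349.5,184.1)),"scene"),((319.1,223.9),"top")):
    q=onz(n,u,.145)[:2]-p[:2]; print("tab in hinge frame",q@d,q@[-d[1],d[0]])
for n,im in(("scene","scene4.png"),("top","top4.png")):
    a=cv2.imread("pics/"+im)
    x0,y0=(270,160) if n=="scene" else (270,170)
    a=cv2.resize(a[y0:y0+75,x0:x0+100],None,fx=8,fy=8,interpolation=cv2.INTER_CUBIC)
    g=lambda q:tuple(int(v) for v in (proj(n,q)-[x0,y0]+.5)*8)
    for z in(.145,.177):
        c=[g(P(p,-.143+.007*i,.015*j,z)) for i,j in((1,1),(1,-1),(-1,-1),(-1,1))]
        cv2.polylines(a,[np.array(c)],True,(0,255,0),1)
    for pull in (-.17-.0,):
      pass
    cv2.imwrite("pics/chk_%s.png"%n,a)
E
python3 fit2.py
```

```text
hinge,yaw [0.6832 0.1054 0.2422]
[[-0.9, -1.5], [1.6, -2.8], [0.4, -4.1], [-0.5, -1.1], [-1.3, -0.3], [-0.1, -0.6], [-1.7, -1.4], [-2.8, -0.3]]
grip [np.float64(0.5443940800059438), np.float64(0.07110689985045414), 0.168]
tab in hinge frame -0.1955112592981051 -0.008318681006675753
tab in hinge frame -0.19673104428291105 0.001531589899159897
tab in hinge frame -0.2055696747575398 -0.008017410256935318
tab in hinge frame -0.19858454778603632 -0.0036212924394375683
```

View pics/chk_scene.png

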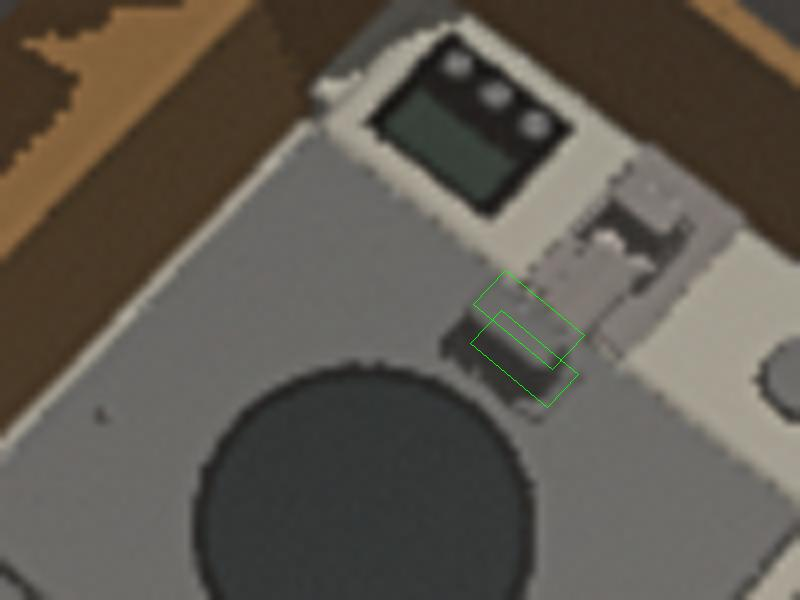

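View pics/chk_top.png

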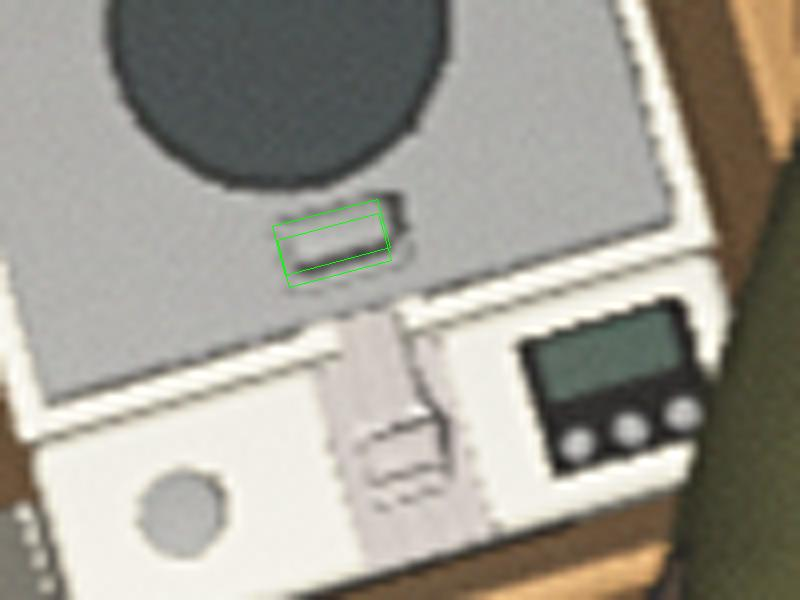

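The grip shows at about scene (333,200) and top (311,199), and the model overlay is a few mm off. I'll zoom on the lid corners and refine.

```bash
python3 - <<'E'
import cv2,numpy as np
# mosaic of 4 corners each, 24x18 px crops x 16 
for n,cs in {"scene":[(312,176),(370,227),(263,226),(326,277)],"top":[(257,153),(335,132),(355,200),(276,220)]}.items():
    a=cv2.imread(f"pics/{n}4.png"); t=[]
    for x,y in cs:
        c=cv2.resize(a[y-9:y+9,x-12:x+12],None,fx=16,fy=16,interpolation=cv2.INTER_NEAREST)
        for k in range(0,24,4): cv2.putText(c,str(x-12+k),(k*16,10),0,.35,(0,0,255),1); 
        for k in range(2,18,4): cv2.putText(c,str(y-9+k),(0,k*16+10),0,.35,(0,0,255),1)
        t.append(c)
    cv2.imwrite(f"pics/cor_{n}.png",np.vstack([np.hstack(t[:2]),np.hstack(t[2:])]))
E
```

View pics/cor_scene.png

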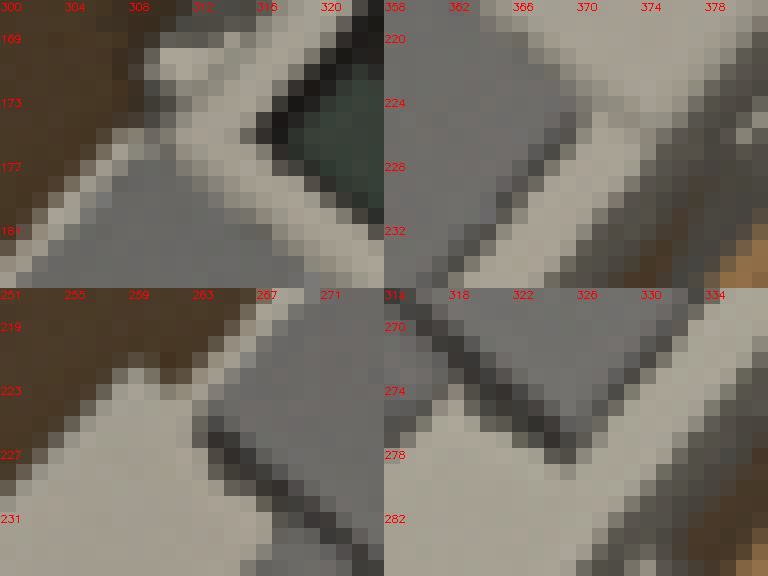

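View pics/cor_top.png

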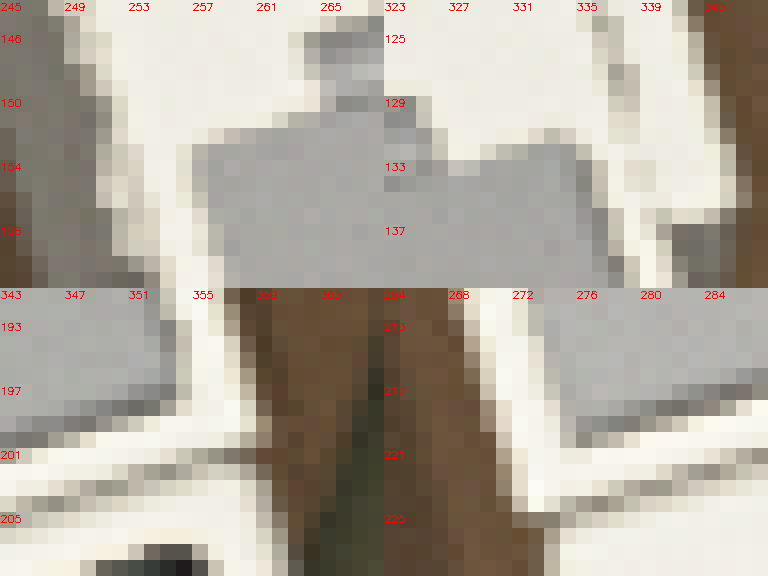

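```bash
sed -i 's/^obs=.*/obs=[("scene",(309,175.5),1,-1),("scene",(369.5,225),1,1),("scene",(263,225),0,-1),("scene",(325,276.5),0,1),/; s/^("top",T(112.*/("top",(256.7,152.3),0,1),("top",(334.3,131.7),0,-1),("top",(352.7,197.7),1,-1),("top",(275,218.7),1,1)]/' fit2.py
sed -i 's/P(p,-.163\*a,.095\*b,.145)/P(p,-.163*a,.095*b,p[3] if len(p)>3 else .145)/' fit2.py
cat >> fit2.py <<'E'
for n in("scene","top"):
    o=[k for k in obs]
    obs[:]=[k for k in o if k[0]==n]; q=least_squares(f,[.68,.1,.25],loss="soft_l1").x; print(n,q,"grip",P(q,-.143,0,.168),f(q).reshape(-1,2).round(1).tolist()); obs[:]=o
q=least_squares(f,[.68,.1,.25,.145],loss="soft_l1").x; print("free z",q,P(q,-.143,0,.168),f(q).reshape(-1,2).round(1).tolist())
E
python3 fit2.py
```

```text
hinge,yaw [0.6857 0.1065 0.253 ]
[[0.4, -0.6], [1.2, -0.9], [-0.2, -1.8], [-0.1, 0.5], [-1.1, -0.6], [0.0, -1.4], [1.0, -0.8], [-1.4, 0.5]]
grip [np.float64(0.5472383603135643), np.float64(0.07073475693499992), 0.168]
tab in hinge frame -0.19825883013403264 -0.006677014720993586
tab in hinge frame -0.19937184142985973 0.0031858914522837145
tab in hinge frame -0.20831339195722096 -0.006266804819933464
tab in hinge frame -0.20128105429101775 -0.001946610655101734
scene [0.6871 0.1083 0.2598] grip [np.float64(0.5488987580076851), np.float64(0.07154066080152074), 0.168] [[-0.2, 0.1], [1.0, -0.5], [-0.6, -0.7], [0.0, 1.3]]
top [0.6844 0.1053 0.2481] grip [np.float64(0.5457477771292341), np.float64(0.07021810481634227), 0.168] [[-0.6, -0.2], [0.6, -0.7], [1.3, 0.0], [-1.3, 1.0]]
free z [0.6858 0.1057 0.2546 0.1353] [np.float64(0.5473814867657449), np.float64(0.06967354412089583), 0.168] [[0.1, 0.8], [0.4, -0.0], [-0.0, -0.8], [-0.4, 0.9], [-0.0, 0.4], [0.3, -0.4], [1.2, -0.4], [-0.5, 0.8]]
```

View pics/chk_top.png

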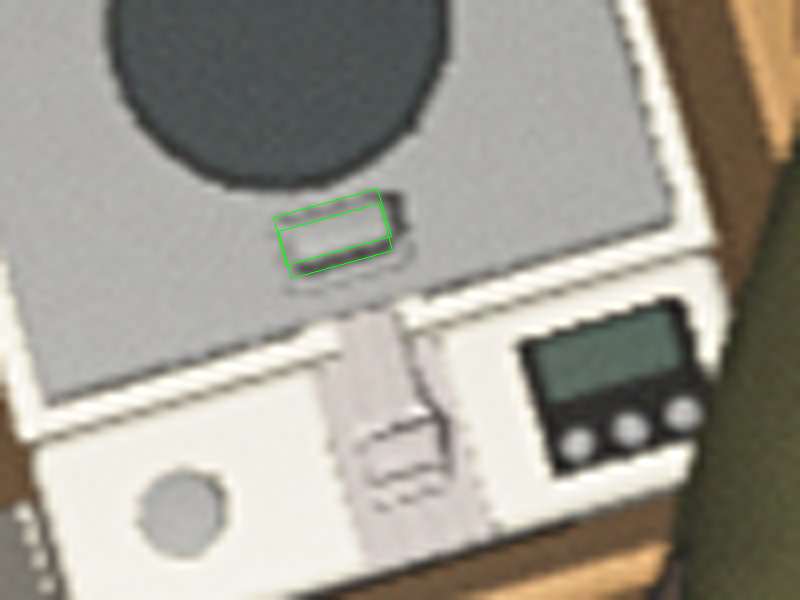

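View pics/chk_scene.png

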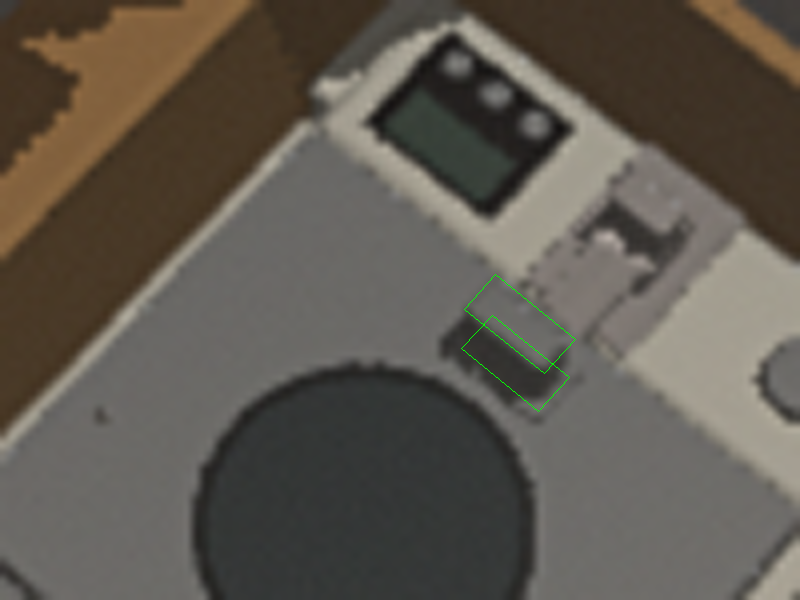

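```bash
python3 -c "
from rel import *
g=[.549,.070]
for z in(.32,.22,.151): print(rel(g+[z],down(.253)))"
```

```text
(array([ 0.2187,  0.9709, -0.4213]), array([ 0.0008, -0.0074,  0.0001]))
(array([0.2128, 0.9703, 0.0786]), array([ 0.0008, -0.0074,  0.0001]))
(array([0.2088, 0.9699, 0.4236]), array([ 0.0008, -0.0074,  0.0001]))
```

Call:
{"op": "drive_tool", "data": {
  "steps": [
    {"tx": 0, "ty": 0.05, "tz": -0.2, "wx": 0, "wy": 0, "wz": 0, "hand": 0.5},
    {"tx": 0, "ty": 0.15, "tz": -0.42, "wx": 0, "wy": -0.007, "wz": 0, "hand": -0.3},
    {"tx": 0.1, "ty": 0.4, "tz": -0.42, "wx": 0, "wy": -0.007, "wz": 0, "hand": -0.3},
    {"tx": 0.15, "ty": 0.65, "tz": -0.42, "wx": 0, "wy": -0.007, "wz": 0, "hand": -0.3},
    {"tx": 0.21, "ty": 0.85, "tz": -0.4, "wx": 0, "wy": -0.007, "wz": 0, "hand": -0.3},
    {"tx": 0.21, "ty": 0.97, "tz": -0.25, "wx": 0, "wy": -0.007, "wz": 0, "hand": -0.3},
    {"tx": 0.21, "ty": 0.97, "tz": 0, "wx": 0, "wy": -0.007, "wz": 0, "hand": -0.3},
    {"tx": 0.21, "ty": 0.97, "tz": 0.08, "wx": 0, "wy": -0.007, "wz": 0, "hand": -0.3},
    {"tx": 0.21, "ty": 0.97, "tz": 0.08, "wx": 0, "wy": -0.007, "wz": 0, "hand": -0.3},
    {"tx": 0.21, "ty": 0.97, "tz": 0.08, "wx": 0, "wy": -0.007, "wz": 0, "hand": -0.3}
  ]
}}

```text
t: 8.2
ee_pos: [0.55, 0.07, 0.2209]
tool_rot: [[-0.968, -0.25, 0.0], [-0.25, 0.968, 0.001], [-0.001, 0.001, -1.0]]
ft_force: [-0.0, 0.1, 0.3]
width: 0.061
```

```bash
python3 -c "
from rel import *
st(); snap('scene','s5.png');snap('top','t5.png')
g=[.549,.070]
for z in(.22,.151): print(rel(g+[z],down(.253)))
a=cv2.imread('pics/s5.png')[120:270,240:440]; cv2.imwrite('pics/s5z.png',cv2.resize(a,None,fx=4,fy=4))
"
```

```text
t 8.2 p [0.55   0.07   0.2209] f [-0.0039  0.142   0.2978] w 0.0610472996379867 q [ 0.0601  0.298   1.4872  0.0011  1.356  -1.7639]
carton frame -0.043168448889199205 -0.003311351890733354
(array([0.0062, 0.0018, 0.0071]), array([ 0.0005,  0.0012, -0.0002]))
(array([0.0068, 0.0016, 0.3521]), array([ 0.0005,  0.0012, -0.0002]))
```

View pics/s5z.png

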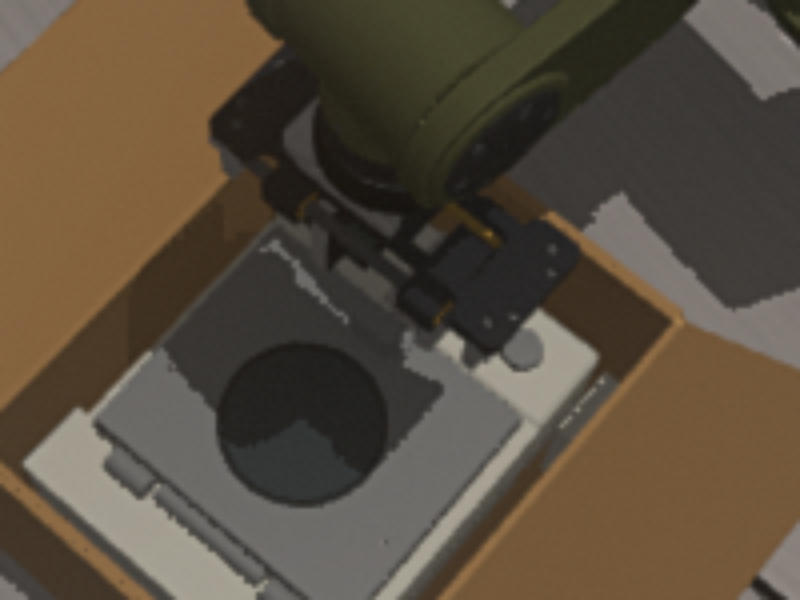

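The gripper is over the grip with the jaws spread across the lid's width, so I'll descend and then pinch.

Call:
{"op": "drive_tool", "data": {
  "steps": [
    {"tx": 0.006, "ty": 0, "tz": 0.15, "wx": 0, "wy": 0, "wz": 0, "hand": -0.3},
    {"tx": 0.006, "ty": 0, "tz": 0.27, "wx": 0, "wy": 0, "wz": 0, "hand": -0.3},
    {"tx": 0.006, "ty": 0, "tz": 0.33, "wx": 0, "wy": 0, "wz": 0, "hand": -0.3},
    {"tx": 0.006, "ty": 0, "tz": 0.345, "wx": 0, "wy": 0, "wz": 0, "hand": -0.3},
    {"tx": 0.006, "ty": 0, "tz": 0.345, "wx": 0, "wy": 0, "wz": 0, "hand": -0.3}
  ]
}}

```text
t: 8.8
ee_pos: [0.5497, 0.0697, 0.1533]
tool_rot: [[-0.968, -0.25, 0.003], [-0.25, 0.968, 0.001], [-0.003, 0.001, -1.0]]
ft_force: [-0.2, -0.2, -0.2]
width: 0.0614
```

Call:
{"op": "drive_tool", "data": {
  "steps": [
    {"tx": 0, "ty": 0, "tz": 0, "wx": 0, "wy": 0, "wz": 0, "hand": 0.2},
    {"tx": 0, "ty": 0, "tz": 0, "wx": 0, "wy": 0, "wz": 0, "hand": 0.6},
    {"tx": 0, "ty": 0, "tz": 0, "wx": 0, "wy": 0, "wz": 0, "hand": 1},
    {"tx": 0, "ty": 0, "tz": 0, "wx": 0, "wy": 0, "wz": 0, "hand": 1},
    {"tx": 0, "ty": 0, "tz": 0, "wx": 0, "wy": 0, "wz": 0, "hand": 1},
    {"tx": 0, "ty": 0, "tz": 0, "wx": 0, "wy": 0, "wz": 0, "hand": 1},
    {"tx": 0, "ty": 0, "tz": 0, "wx": 0, "wy": 0, "wz": 0, "hand": 1}
  ]
}}

```text
t: 9.5
ee_pos: [0.55, 0.0689, 0.1536]
tool_rot: [[-0.968, -0.25, 0.004], [-0.25, 0.968, -0.0], [-0.003, -0.001, -1.0]]
ft_force: [0.7, -6.1, 1.1]
width: 0.0298
```

Call:
{"op": "drive_tool", "data": {
  "steps": [
    {"tx": 0, "ty": -0.004, "tz": -0.01, "wx": 0, "wy": 0, "wz": 0, "hand": 1},
    {"tx": 0, "ty": -0.004, "tz": -0.02, "wx": 0, "wy": 0, "wz": 0, "hand": 1},
    {"tx": 0, "ty": -0.004, "tz": -0.025, "wx": 0, "wy": 0, "wz": 0, "hand": 1},
    {"tx": 0, "ty": -0.004, "tz": -0.03, "wx": 0, "wy": 0, "wz": 0, "hand": 1},
    {"tx": 0, "ty": -0.004, "tz": -0.03, "wx": 0, "wy": 0, "wz": 0, "hand": 1}
  ]
}}

```text
t: 10.0
ee_pos: [0.5509, 0.069, 0.1594]
tool_rot: [[-0.968, -0.25, 0.005], [-0.25, 0.968, 0.001], [-0.005, 0.0, -1.0]]
ft_force: [9.5, 8.2, -8.6]
width: 0.03
```

Call:
{"op": "drive_tool", "data": {
  "steps": [
    {"tx": 0, "ty": 0, "tz": -0.005, "wx": 0, "wy": 0, "wz": 0, "hand": 1},
    {"tx": 0, "ty": 0, "tz": -0.01, "wx": 0, "wy": 0, "wz": 0, "hand": 1},
    {"tx": 0, "ty": 0, "tz": -0.01, "wx": 0, "wy": 0, "wz": 0, "hand": 1}
  ]
}}

```text
t: 10.3
ee_pos: [0.5513, 0.0692, 0.1611]
tool_rot: [[-0.968, -0.251, 0.006], [-0.251, 0.968, 0.002], [-0.006, 0.0, -1.0]]
ft_force: [6.7, 1.6, -5.6]
width: 0.0297
```

```bash
python3 -c "
from rel import *
s=monitor.read_state();print(s)"
```

```text
{'t': 10.3, 'qpos': array([ 0.0584,  0.348 ,  1.5638,  0.0014,  1.2236, -1.7662]), 'joint_vel': array([ 0.0002,  0.0003,  0.0013,  0.0004, -0.002 ,  0.0003]), 'effort': array([ -0.3773, -58.3597, -33.8319,  -0.1109,   1.6857,   0.1371]), 'ee_pos': array([0.5513, 0.0692, 0.1611]), 'tool_rot': array([[-0.9681, -0.2506,  0.0061],
       [-0.2506,  0.9681,  0.0017],
       [-0.0064,  0.0001, -1.    ]]), 'ft_force': array([ 6.6703,  1.5659, -5.6431]), 'wrist_torque': array([ 0.2098, -1.1145,  0.1863]), 'width': 0.029667884468983097}
```

```bash
python3 -c "
from rel import *
a=snap('scene','s6.png')
A=cv2.imread('pics/s5.png')[150:270,240:400];B=cv2.imread('pics/s6.png')[150:270,240:400]
cv2.imwrite('pics/c6.png',np.hstack([cv2.resize(q,(400,300),interpolation=cv2.INTER_CUBIC) for q in (A,B)]))"
```

```text
(no output)
```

View pics/c6.png

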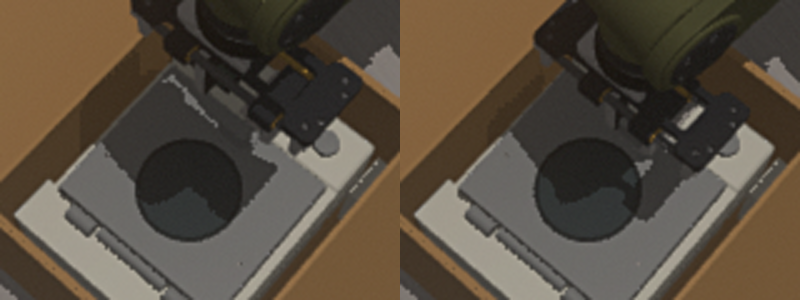

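Call:
{"op": "drive_tool", "data": {
  "steps": [
    {"tx": -0.004, "ty": 0, "tz": -0.01, "wx": 0, "wy": 0, "wz": 0, "hand": 1},
    {"tx": -0.008, "ty": 0, "tz": -0.02, "wx": 0, "wy": 0, "wz": 0, "hand": 1},
    {"tx": -0.01, "ty": 0, "tz": -0.025, "wx": 0, "wy": 0, "wz": 0, "hand": 1}
  ]
}}

```text
t: 10.65
ee_pos: [0.5532, 0.0697, 0.1661]
tool_rot: [[-0.968, -0.251, 0.006], [-0.251, 0.968, 0.002], [-0.006, 0.0, -1.0]]
ft_force: [2.0, -0.1, -5.3]
width: 0.0298
```

Call:
{"op": "drive_tool", "data": {
  "steps": [
    {"tx": 0, "ty": 0, "tz": 0, "wx": 0, "wy": 0, "wz": 0, "hand": 1},
    {"tx": 0, "ty": 0, "tz": 0, "wx": 0, "wy": 0, "wz": 0, "hand": 1}
  ]
}}

```text
t: 10.85
ee_pos: [0.5532, 0.0697, 0.166]
tool_rot: [[-0.968, -0.251, 0.006], [-0.251, 0.968, 0.002], [-0.006, 0.0, -1.0]]
ft_force: [2.3, 0.1, -5.0]
width: 0.0297
```

```bash
python3 -c "
from rel import *
snap('scene','s7.png')
t=[]
for f in ('s5.png','s7.png'):
    q=cv2.imread('pics/'+f)[195:265,325:400]; t.append(cv2.resize(q,(400,373),interpolation=cv2.INTER_NEAREST))
cv2.imwrite('pics/c7.png',np.hstack(t))"
```

```text
(no output)
```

View pics/c7.png

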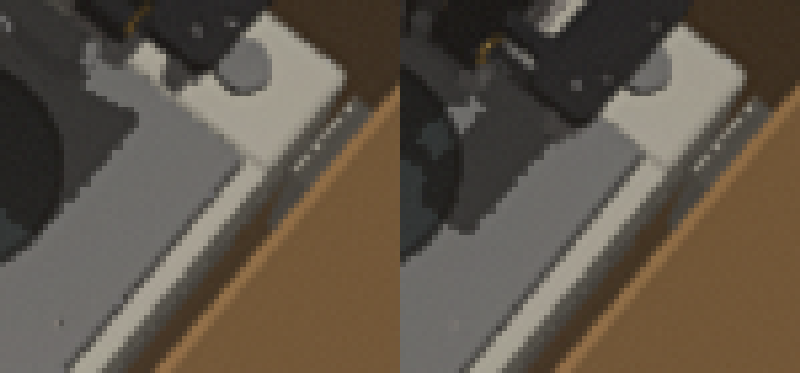

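```bash
python3 -c "
from fit2 import *
p=[.6857,.1065,.253]
for a in(0,.02,.03,.05,.087):
    x=-.163*np.cos(a)+.022*np.sin(a); z=.123+.163*np.sin(a)+.022*np.cos(a)
    print(a,[proj(n,P(p,x,.095,z)).round(1) for n in('scene','top')],proj('scene',P(p,x,-.095,z)).round(1))
" | tail -5
python3 -c "
from rel import *
q=[cv2.imread('pics/'+f)[195:265,325:400].astype(float) for f in('s5.png','s7.png')]
import numpy as np
for r in (18,22,25,28,30): print(r, [k[r,35:60].mean(1).round(0).astype(int).tolist() for k in q])"
```

```text
0 [array([370.7, 224.1]), array([273.6, 219.2])] [309.3 174.9]
0.02 [array([370.8, 223.8]), array([273.4, 218.9])] [309.2 174.4]
0.03 [array([370.8, 223.6]), array([273.3, 218.7])] [309.1 174.2]
0.05 [array([370.8, 223.4]), array([273. , 218.4])] [308.9 173.8]
0.087 [array([370.8, 223. ]), array([272.6, 217.6])] [308.6 173.1]
18 [[157, 156, 154, 155, 154, 155, 157, 158, 155, 158, 158, 157, 157, 158, 155, 155, 155, 154, 155, 155, 156, 155, 155, 156, 150], [41, 40, 38, 44, 93, 155, 160, 158, 156, 156, 156, 156, 156, 157, 155, 155, 152, 153, 155, 153, 154, 153, 154, 154, 148]]
22 [[106, 113, 120, 132, 149, 157, 157, 156, 155, 156, 155, 156, 155, 155, 154, 155, 155, 156, 155, 156, 156, 149, 137, 99, 78], [39, 74, 107, 119, 144, 154, 156, 155, 155, 153, 155, 153, 154, 153, 152, 154, 154, 154, 154, 155, 154, 147, 136, 98, 77]]
25 [[107, 106, 106, 106, 108, 107, 102, 136, 150, 156, 158, 156, 157, 155, 155, 155, 156, 157, 151, 144, 122, 84, 74, 64, 80], [109, 107, 106, 107, 105, 105, 103, 117, 145, 157, 156, 155, 154, 155, 155, 153, 154, 156, 150, 142, 121, 82, 74, 64, 78]]
28 [[107, 107, 106, 107, 107, 108, 105, 105, 106, 113, 133, 141, 151, 157, 157, 156, 148, 136, 97, 79, 75, 69, 85, 75, 82], [108, 106, 105, 108, 107, 106, 106, 108, 106, 101, 102, 138, 150, 155, 155, 153, 147, 136, 97, 76, 73, 68, 83, 73, 81]]
30 [[107, 108, 106, 107, 107, 107, 108, 108, 103, 87, 113, 152, 140, 135, 142, 141, 117, 81, 74, 65, 90, 132, 87, 72, 72], [107, 107, 106, 107, 106, 108, 107, 106, 85, 80, 131, 153, 139, 133, 142, 139, 115, 80, 72, 64, 89, 131, 86, 72, 71]]
```

```bash
cat > lift.py <<'E'
from rel import *
YAW=.253; B=.0496; Z0=.1726; X0=np.array([.5497,.0692])  # grasp point at theta 0
u=np.array([np.cos(YAW),np.sin(YAW)])
def gp(th):
    c,s=np.cos(th),np.sin(th)
    dx=.143*(1-c)+B*s; dz=.143*s+B*(c-1)
    return np.r_[X0+u*dx,Z0+dz]
def tgt(th,pitch):
    R=down(YAW,pitch); return gp(th)+.019*R[:,2],R
def now():
    from scipy.optimize import brentq
    s=monitor.read_state();g=np.array(s["ee_pos"])-.019*np.array(s["tool_rot"])[:,2]
    return brentq(lambda t:gp(t)[2]-g[2],-.1,1.2),g
if __name__=="__main__":
    import sys
    st();th,g=now();print("theta by z",th,"pos err",g-gp(th))
    for a in sys.argv[1:]:
        t,p=map(float,a.split(",")); d,w=rel(*tgt(t,p)); print(t,p,"d",d.round(3),"w",w.round(3))
E
python3 lift.py .16,0.03 .24,.06 .32,.1 .4,.13
```

```text
t 10.9 p [0.5532 0.0697 0.1661] f [ 1.8522 -0.0233 -3.9569] w 0.029968731624933298 q [ 0.0591  0.3476  1.5524  0.0014  1.2358 -1.7656]
carton frame -0.04018082202826289 -0.004406148365693599
theta by z 0.08864200665104967 pos err [-0.0014 -0.0007 -0.    ]
0.16 0.03 d [-0.029  0.002 -0.048] w [0.    0.023 0.   ]
0.24 0.06 d [-0.057  0.002 -0.1  ] w [0.    0.042 0.   ]
0.32 0.1 d [-0.088  0.002 -0.15 ] w [0.    0.067 0.   ]
0.4 0.13 d [-0.124  0.002 -0.197] w [0.    0.087 0.   ]
```

Call:
{"op": "drive_tool", "data": {
  "steps": [
    {"tx": -0.015, "ty": 0, "tz": -0.024, "wx": 0, "wy": 0.01, "wz": 0, "hand": 1},
    {"tx": -0.029, "ty": 0, "tz": -0.048, "wx": 0, "wy": 0.023, "wz": 0, "hand": 1},
    {"tx": -0.043, "ty": 0, "tz": -0.075, "wx": 0, "wy": 0.033, "wz": 0, "hand": 1},
    {"tx": -0.057, "ty": 0, "tz": -0.1, "wx": 0, "wy": 0.042, "wz": 0, "hand": 1},
    {"tx": -0.057, "ty": 0, "tz": -0.1, "wx": 0, "wy": 0.042, "wz": 0, "hand": 1}
  ]
}}

```text
t: 11.4
ee_pos: [0.5639, 0.0726, 0.1866]
tool_rot: [[-0.966, -0.251, -0.06], [-0.25, 0.968, -0.015], [0.061, 0.0, -0.998]]
ft_force: [-7.4, -1.2, 0.1]
width: 0.0296
```

```bash
python3 -c "
from rel import *
snap('scene','s8.png')
t=[]
for f in ('s5.png','s8.png'):
    q=cv2.imread('pics/'+f)[150:300,250:400]; t.append(cv2.resize(q,(400,400),interpolation=cv2.INTER_NEAREST))
cv2.imwrite('pics/c8.png',np.hstack(t))"; python3 lift.py .32,.1 .4,.15 .48,.2 .56,.24 .64,.28 .72,.32
```

```text
t 11.45 p [0.5637 0.0725 0.1863] f [-5.8868 -1.7893  0.4052] w 0.0296626683821572 q [ 0.0687  0.393   1.4426 -0.0112  1.3663 -1.7529]
carton frame -0.029286226852823782 -0.0043223273394020845
theta by z 0.24109722079025264 pos err [-0.0003 -0.0004  0.    ]
0.32 0.1 d [-0.03   0.001 -0.051] w [0.    0.025 0.   ]
0.4 0.15 d [-0.061  0.001 -0.1  ] w [0.    0.057 0.   ]
0.48 0.2 d [-0.096  0.001 -0.146] w [0.    0.088 0.   ]
0.56 0.24 d [-0.135  0.001 -0.19 ] w [0.    0.114 0.   ]
0.64 0.28 d [-0.178  0.001 -0.229] w [0.    0.139 0.   ]
0.72 0.32 d [-0.223  0.001 -0.265] w [0.    0.165 0.   ]
```

View pics/c8.png

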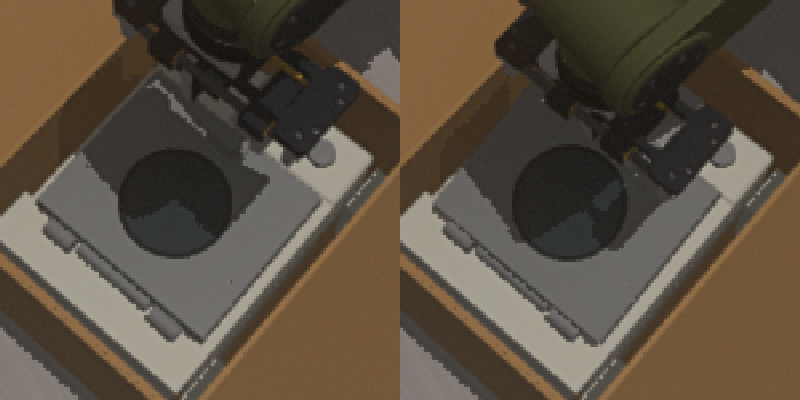

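Width is still 29.7 mm with the fingertips (z 0.186) above where a caught grip's top could be (0.181). So the lid is free and following its arc, and the catch needs no touching. I'll raise further.

Call:
{"op": "drive_tool", "data": {
  "steps": [
    {"tx": -0.015, "ty": 0, "tz": -0.025, "wx": 0, "wy": 0.012, "wz": 0, "hand": 1},
    {"tx": -0.03, "ty": 0, "tz": -0.051, "wx": 0, "wy": 0.025, "wz": 0, "hand": 1},
    {"tx": -0.045, "ty": 0, "tz": -0.076, "wx": 0, "wy": 0.04, "wz": 0, "hand": 1},
    {"tx": -0.06, "ty": 0, "tz": -0.1, "wx": 0, "wy": 0.057, "wz": 0, "hand": 1},
    {"tx": -0.077, "ty": 0, "tz": -0.123, "wx": 0, "wy": 0.072, "wz": 0, "hand": 1},
    {"tx": -0.095, "ty": 0, "tz": -0.146, "wx": 0, "wy": 0.088, "wz": 0, "hand": 1},
    {"tx": -0.095, "ty": 0, "tz": -0.146, "wx": 0, "wy": 0.088, "wz": 0, "hand": 1}
  ]
}}

```text
t: 12.15
ee_pos: [0.5839, 0.078, 0.2144]
tool_rot: [[-0.949, -0.251, -0.193], [-0.246, 0.968, -0.049], [0.199, 0.001, -0.98]]
ft_force: [-6.0, 0.3, 0.6]
width: 0.0299
```

```bash
python3 -c "
from rel import *
snap('scene','s9.png')
q=cv2.imread('pics/s9.png')[130:330,230:430]; cv2.imwrite('pics/c9.png',cv2.resize(q,(600,600),interpolation=cv2.INTER_CUBIC))"; python3 lift.py .56,.24 .64,.28 .72,.32 .8,.36 .88,.4 .96,.43 1.05,.45
```

```text
t 12.2 p [0.5837 0.0779 0.2142] f [-3.3653  0.477  -0.2298] w 0.030067479657262648 q [ 0.0855  0.5073  1.2253 -0.0325  1.6058 -1.7369]
carton frame -0.008559718998861961 -0.004046503771685388
theta by z 0.47824648476501447 pos err [ 0. -0. -0.]
0.56 0.24 d [-0.034  0.    -0.049] w [0.    0.026 0.   ]
0.64 0.28 d [-0.07   0.    -0.094] w [0.    0.051 0.   ]
0.72 0.32 d [-0.111  0.    -0.136] w [0.    0.077 0.   ]
0.8 0.36 d [-0.154  0.    -0.175] w [0.    0.102 0.001]
0.88 0.4 d [-0.2    0.    -0.209] w [0.    0.128 0.001]
0.96 0.43 d [-0.25  0.   -0.24] w [0.    0.147 0.001]
1.05 0.45 d [-0.31   0.    -0.269] w [0.    0.159 0.001]
```

View pics/c9.png

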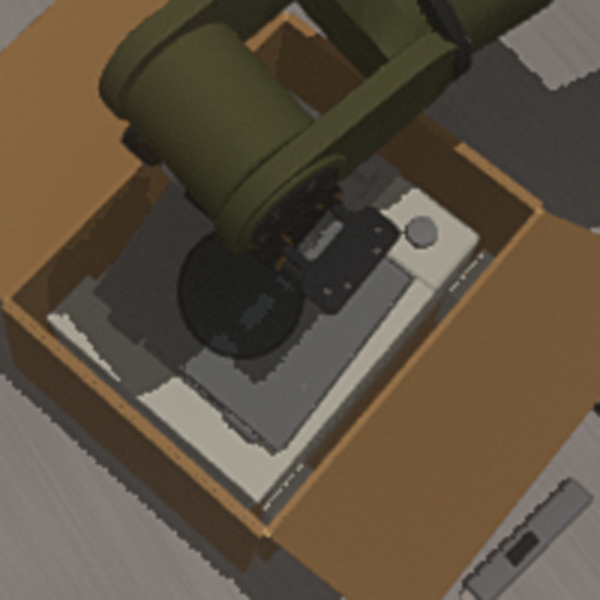

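The lid is clearly up: its left edge has lifted away from the white body, from (275,450) to (410,275) in the crop. Continuing.

Call:
{"op": "drive_tool", "data": {
  "steps": [
    {"tx": -0.017, "ty": 0, "tz": -0.025, "wx": 0, "wy": 0.013, "wz": 0, "hand": 1},
    {"tx": -0.034, "ty": 0, "tz": -0.049, "wx": 0, "wy": 0.026, "wz": 0, "hand": 1},
    {"tx": -0.052, "ty": 0, "tz": -0.072, "wx": 0, "wy": 0.038, "wz": 0, "hand": 1},
    {"tx": -0.07, "ty": 0, "tz": -0.094, "wx": 0, "wy": 0.051, "wz": 0, "hand": 1},
    {"tx": -0.09, "ty": 0, "tz": -0.115, "wx": 0, "wy": 0.064, "wz": 0, "hand": 1},
    {"tx": -0.111, "ty": 0, "tz": -0.136, "wx": 0, "wy": 0.077, "wz": 0, "hand": 1},
    {"tx": -0.132, "ty": 0, "tz": -0.156, "wx": 0, "wy": 0.09, "wz": 0, "hand": 1},
    {"tx": -0.154, "ty": 0, "tz": -0.175, "wx": 0, "wy": 0.102, "wz": 0, "hand": 1},
    {"tx": -0.154, "ty": 0, "tz": -0.175, "wx": 0, "wy": 0.102, "wz": 0, "hand": 1}
  ]
}}

```text
t: 13.1
ee_pos: [0.6198, 0.0877, 0.2422]
tool_rot: [[-0.906, -0.251, -0.341], [-0.236, 0.968, -0.087], [0.352, 0.001, -0.936]]
ft_force: [-3.8, 2.4, -0.3]
width: 0.0296
```

```bash
python3 lift.py .88,.4 .96,.43 1.0,.45 1.047,.47
```

```text
t 13.1 p [0.6198 0.0877 0.2422] f [-3.7808  2.4412 -0.259 ] w 0.02959547413191734 q [ 0.1042  0.6999  0.8916 -0.0544  1.9058 -1.7295]
carton frame 0.028819672205892377 -0.0036045104935878533
theta by z 0.797799008793855 pos err [ 0.0004  0.0005 -0.    ]
0.88 0.4 d [-0.039 -0.002 -0.042] w [0.001 0.026 0.001]
0.96 0.43 d [-0.083 -0.002 -0.08 ] w [0.001 0.045 0.001]
1.0 0.45 d [-0.106 -0.002 -0.098] w [0.001 0.058 0.001]
1.047 0.47 d [-0.134 -0.002 -0.117] w [0.    0.07  0.001]
```

Call:
{"op": "drive_tool", "data": {
  "steps": [
    {"tx": -0.019, "ty": 0, "tz": -0.021, "wx": 0, "wy": 0.013, "wz": 0, "hand": 1},
    {"tx": -0.039, "ty": 0, "tz": -0.042, "wx": 0, "wy": 0.026, "wz": 0, "hand": 1},
    {"tx": -0.06, "ty": 0, "tz": -0.061, "wx": 0, "wy": 0.036, "wz": 0, "hand": 1},
    {"tx": -0.083, "ty": -0.002, "tz": -0.08, "wx": 0, "wy": 0.045, "wz": 0, "hand": 1},
    {"tx": -0.106, "ty": -0.002, "tz": -0.098, "wx": 0, "wy": 0.058, "wz": 0, "hand": 1},
    {"tx": -0.134, "ty": -0.002, "tz": -0.117, "wx": 0, "wy": 0.07, "wz": 0, "hand": 1},
    {"tx": -0.134, "ty": -0.002, "tz": -0.117, "wx": 0, "wy": 0.07, "wz": 0, "hand": 1},
    {"tx": -0.134, "ty": -0.002, "tz": -0.117, "wx": 0, "wy": 0.07, "wz": 0, "hand": 1}
  ]
}}

```text
t: 13.9
ee_pos: [0.6521, 0.0964, 0.2546]
tool_rot: [[-0.863, -0.252, -0.437], [-0.226, 0.968, -0.112], [0.451, 0.002, -0.892]]
ft_force: [-3.2, 6.0, -1.8]
width: 0.0295
```

```bash
python3 lift.py 1.047,.47; python3 -c "
from cf import *
look('10')
for n in ['flask_a','jar','tube_rack','scale','tape_roll','cutter','beaker']: print(n,[(onz('top',x,0)[:2],p) for x,p in lm('top',n)])
for n in ['flap_left_edge','flap_right_edge']:
    a=lm('scene',n);b=lm('top',n); print(n,a,b, tri(a[0][0],b[0][0]) if a and b else '')
"
```

```text
t 13.9 p [0.6521 0.0964 0.2546] f [-3.223   5.9686 -1.8133] w 0.029540340869916654 q [ 0.116   0.8938  0.5654 -0.0721  2.1457 -1.7353]
carton frame 0.06229221372622251 -0.003231986288454546
theta by z 1.0440658173371513 pos err [0.0004 0.0008 0.    ]
1.047 0.47 d [ 0.001 -0.003 -0.   ] w [0.001 0.001 0.002]
lid_grip [(array([298.4, 221.2]), 0.85)] []
     scene [0.6421 0.064 ] 0.85
catch_tab [] [(array([234.1, 278.4]), 0.62)]
     top [0.3731 0.2468] 0.62
lid_hinge [(array([293.5, 249.9]), 0.56)] []
     scene [0.6834 0.1026] 0.56
centrifuge [] []
flask_a []
jar []
tube_rack []
scale [(array([0.3739, 0.2759]), 0.65)]
tape_roll [(array([ 0.4648, -0.1906]), 0.77), (array([ 0.6749, -0.1866]), 0.71)]
cutter [(array([ 0.7091, -0.2018]), 0.29)]
beaker [(array([ 0.6758, -0.1936]), 0.73)]
flap_left_edge [(array([416.1, 280.3]), 0.98)] [(array([189.1, 201.6]), 0.9)] (array([0.5337, 0.3184, 0.2548]), np.float64(0.0034707036456117953))
flap_right_edge [(array([237.5, 134.4]), 0.87), (array([429.4, 252. ]), 0.37)] [(array([415.9, 143.4]), 0.6)] (array([ 0.6512, -0.1546,  0.249 ]), np.float64(0.008837683091621302))
```

View pics/scene10.png

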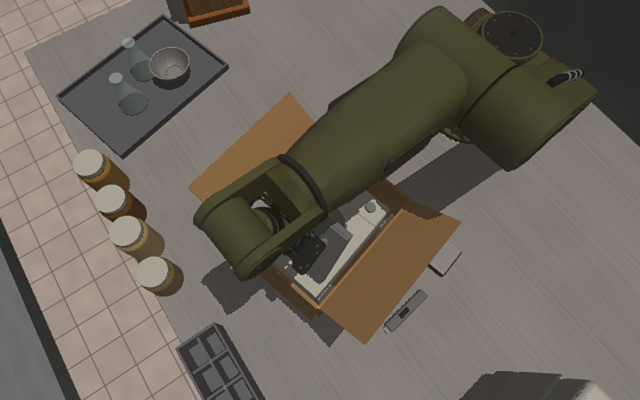

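View pics/top10.png

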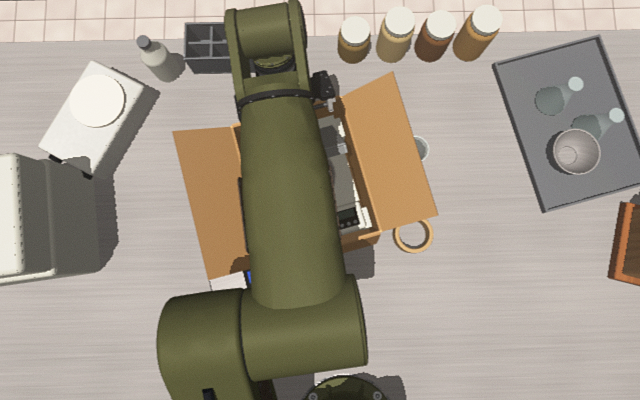

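```bash
python3 -c "
from fit2 import *
p=[.6857,.1065,.253]
a=cv2.imread('pics/scene10.png')
x0,y0=250,170
z=cv2.resize(a[y0:y0+140,x0:x0+170],None,fx=4,fy=4,interpolation=cv2.INTER_CUBIC)
for th,col in((.9,(255,0,0)),(1.047,(0,255,0)),(1.2,(0,0,255))):
    C=[]
    for i,j in((0,1),(1,1),(1,-1),(0,-1)):
        x=-.163*i*np.cos(th)+.022*np.sin(th); h=.123+.163*i*np.sin(th)+.022*np.cos(th)
        C.append((proj('scene',P(p,x,.095*j,h))-[x0,y0]+.5)*4)
    cv2.polylines(z,[np.array(C).astype(int)],True,col,1)
cv2.imwrite('pics/c10.png',z)" >/dev/null
```

```text
(no output)
```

View pics/c10.png

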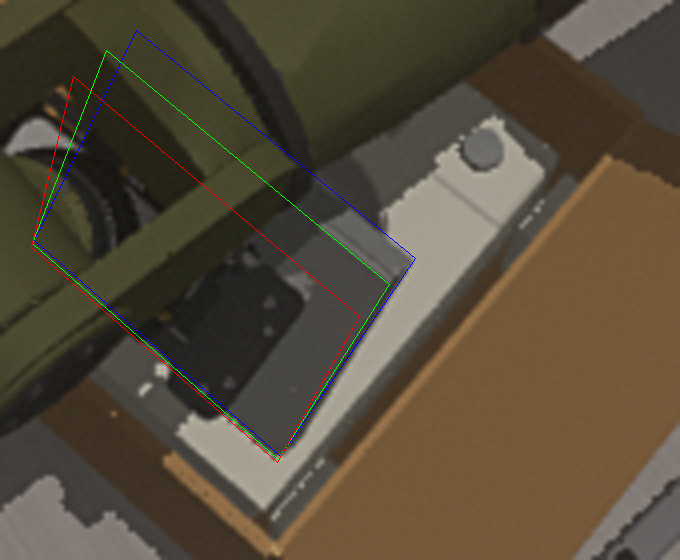

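The top-face front edge at about (390,283) in the crop sits on the green 60° outline, and the grip is still held with low forces, so I'm handing in.

```bash
python3 -c "
from rel import *
st(); hand_in(); st()"
```

```text
t 14.95 p [0.652  0.0964 0.2545] f [-2.7501  4.9204 -2.7575] w 0.02975541228784802 q [ 0.116   0.8932  0.5665 -0.0721  2.1452 -1.7353]
carton frame 0.062143717293132145 -0.003200893311975723
the job is handed in; nothing more can be done
the job is handed in; nothing more can be done
```

I folded both long flaps out past upright, found the lid was not caught, and raised it to about 60 degrees. I handed in at 14.95 s with the fingers still holding the grip.

- **Flaps:** the last camera check puts both at about 2.5 to 2.6 rad.
- **Lid tug:** the lid rose well past the 3 to 4 mm stop, and the measured force stayed under 15 N. At first the pictures and the roughly 5 N at the grip did not rule out the pads slipping. It was settled once the fingertips were higher than a caught grip could reach and the opening was still about 30 mm. The catch was therefore left untouched, and I never had to let go of the grip.
- **Final lid angle:** the hand position gives 1.04 rad, and the outline of a lid at 60 degrees matches the picture. The opening was 29.8 mm, with about 6 N at the wrist.
- **Things around the carton:** the scale, tape roll and beaker are within about 9 mm of where I first measured them, about the scatter of those measurements. At the end the flaps or the arm hid the flasks, jar and rack, and the networks gave no usable position for the cutter. The cutter looks unmoved in the pictures. I could not re-measure the flasks, jar and rack, but the fingers stayed above z = 0.23 m outside the carton and nothing but the flaps was felt there.

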